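# Ease the filter cover off a nail-dust extractor with a pry wedge

### The arm

A 6-joint arm with a two-finger parallel gripper is mounted at the origin on the work surface. World frame = base frame: x ahead of the robot, y to its left, z up, the work surface at z = 0. Lengths are in m, angles in rad, forces in N, time in s.
With the tool pointing down it reaches from about 0.225 to 0.875 m from the base axis. Payload 3.4 kg.
Tool frame: the origin (TCP) lies on the centre line of the jaws, within the pads' length; the fingertips stand 11 mm ahead of it and the grasp point (between the pads) lies 8 mm behind it; z points along the fingers, y is the line along which they close (so a half turn about z gives the same grasp; the last joint's range is limited). The gripper opens to 85 mm and grips with 20 to 120 N. Pads are 22 mm wide; open, the fingers measure 114 mm over their backs; the gripper's body (76 mm by 85 mm) begins 54 mm behind the grasp point. The pads swing forward as they close: fully open they stand 13 mm farther back than shut.
Start: joints at [-1.341, 0.276, 1.505, -0, 1.361, -0.121], TCP at [0.198, -0.54, 0.242] pointing down, gripper open.
Joint ranges: [-2.89, 2.89], [-0.75, 2.08], [0.22, 2.7], [-1.18, 4.32], [0.11, 2.71], [-2.7, 2.7]. Speed limits (rad/s): [2.57, 2.57, 3.14, 3.14, 3.14, 3.14].

### API

Orientations are given as a unit quaternion [w, x, y, z].
In Python, from rig import manip, eyes, job gives the robot as it stands.
- The arm moves only by the tool drive_tool, never from a script. Its argument "rows" is a list of rows, each a list of 3 entries, a list of its own where there are three numbers: the turn, a rotation vector about the world's x, y, z in rad, then the shift along the world's x, y, z in cm, then the finger opening in cm, from 0 to 8.54. A call has 1 to 8 rows; each row shifts and turns the commanded pose from where the row before left it; what a row does not reach is not made up. A row lasts 1/8 s, in which the tool goes at most 62.5 mm and 10.7 degrees, less where a joint would pass 70% of its speed; a pose out of reach is approached as far as the arm can. A call is refused whole if a number of a shift passes 6.25 or a number of a turn 0.188, either way. A call with a gripper value outside its range is refused whole. The fingers move at their own pace and stop on an object; "force" is the grip in N (left out, the last holds). Time passes only in rows, so rows that do not move let the fingers close. It gives the time, the measured TCP pose, the force, the opening and the grip force at its end, in the units of the state.
- manip.get_state(): the state, without advancing time (a new reading comes with each control period).
- eyes.get_image(name): name is "scene" or "top"; returns the picture (400x640x3 uint8, red, green, blue); there is no depth.
- eyes.get_calibration(name): a dict with "camera_matrix" (3x3 intrinsics, pixels), "view" (4x4, takes a point from world to camera coordinates). Camera axes: x right, y up, looking along -z (the intrinsics and any distortion apply to the point x, -y, -z); pixel columns grow to the right and rows downward; lengths in m; the calibration is good to about 2 mm. A picture is of the moment at which its call begins. get_calibration takes no time and is no camera call.
- job.sign_off(): hands the job in; it is judged then, once.
The state is a dict: "clock": time; "qpos": joint angles; "qd": joint speeds; "effort": joint torques, N m; "position": TCP position; "ee_rot": TCP orientation; "contact_force": force on the tool from outside, world axes, zero at the start; "moment": the same for the moment, N m; "width": finger opening in m; "gripper_force": force on a finger pad.
Only numpy, scipy, OpenCV 4.12 (cv2) and the standard library are available. Lean on these libraries where they do the work, as an engineer would, in place of code of your own. Each camera call takes 0.05 s, during which the arm holds its last target. There are 200 camera calls.

### The job

The grille cover of the nail-dust extractor is press-fitted over the filter and has to come up for a filter change. Take the orange wedge from the tray and work it gently into the seam under the cover from the left and the right side in turn, a little at a time so that the cover stays almost level, until the gap under both its left and right edges is at least 8 mm; only the wedge may touch the cover. Then lay the wedge back down in the tray, leaving the cover standing proud, and do not disturb the other things on the table.

Things in the scene. Friction and masses are not known exactly. Their poses are not given: they have to be found in the camera images.
- wedge: orange nylon pry wedge, 125 mm long. Origin: on the flat sole, under the middle of the ribbed grip; x to the thin tip, z up. Handle 22 mm wide (y), 24 mm tall, from x = -50 to 39 mm. Blade 24 mm wide: its top rises evenly from 1.5 mm thick at the tip (x = 75) to 11 mm at x = 51, then stays 11 mm up to the handle. Slick, about 70 g; starts lying on its sole in the tray
- wedge_tip (a point): middle of the wedge's thin tip, on the sole (75 mm ahead of the wedge's origin)
- tray: steel tray 240 x 180 mm, fixed to the table, on the left or the right of the extractor; floor 4 mm thick, rim 10 mm high. Origin: centre of the underside; x is the long side, z up
- extractor: aluminium-coloured dust extractor, 230 x 168 mm, with a sloping nose at +x; does not move. Case 75 mm high, standing on screw feet that lift its underside 0 to 12 mm off the table. Origin: centre of the underside, under the middle of the cover; x towards the nose, y to its left, z up. Its side walls are upright and flush with the cover's left and right edges
- seam_left (a point): lower lip of the seam on the left, at mid length: the case's top edge, 75 mm above the extractor's origin and 84 mm along +y. The blade goes in level along -y with its sole just above this height. Readings are not exact enough for the narrow seam: find it with the tip by touch
- seam_right (a point): the same on the right, 84 mm along -y and at the same height; the blade goes in along +y
- cover: white cover with dark grille; flange 156 (x) by 168 (y) mm, 8 mm thick; about 220 g. Seated, it stands on 2 mm feet near its corners (64 mm or more from the middle in x): a 2 mm seam between it and the case's flat top, 34 mm deep from the left and right edges to the skirt. The skirt sits in the opening, gripped by spring clips. Origin: middle, at the level of the feet; axes as the extractor's
- edge_left (a point): middle of the cover's left edge, underside of the flange: 2 mm above seam_left when seated; the height difference is the gap. It takes about 5 to 10 N to lift a side; the clips then hold it by friction where it is, but a raised edge sinks 1 to 2 mm when the opposite side is raised
- edge_right (a point): the same on the right, above seam_right
- swatches: fan of nail-colour sticks on a ring, about 150 mm, 8 mm high, lying loose on the other side of the extractor from the tray; leave alone
- polish: dark red polish bottle, 32 mm thick, 78 mm high, standing loose; origin at its foot; leave alone
- drill: nail drill handpiece on a black cradle, 70 x 120 mm, 62 mm high, loose; leave alone
Things that resemble listed ones, but are neither listed nor needed, are in the scene too. There is more than one size of the cover; the one meant has the size given above. Of the things shaped like the wedge, the orange one is meant.

How it is judged:
On the way, in this order (a step that is already met when the one before it is completed fails the run):
1. the wedge lifts one side of the cover by 2 mm or more (contact force between wedge and cover above 0.3 N and z of any of edge_left, edge_right in the frame of extractor above 0.079 m), for 0.05 s.
2. with the wedge, both sides of the cover are lifted by 2 mm or more (contact force between wedge and cover above 0.3 N and z of each of edge_left, edge_right in the frame of extractor above 0.079 m), for 0.05 s.
At the end, for the whole second after the job is handed in: The gap under the cover's left and right edges is 8 mm or more (it was 2), the cover is still in its opening, at rest and within 2.3 degrees of level with the extractor, and the wedge lies flat and still in the tray, released (z of each of edge_left, edge_right in the frame of extractor above 0.083 m and angle between the z axis of cover and the z axis of extractor, either way round below 0.04 rad and linear speed of each of cover, wedge below 0.01 m/s and horizontal distance between cover and extractor below 0.006 m and x of wedge in the frame of tray between -0.095 and 0.095 m and y of wedge in the frame of tray between -0.08 and 0.08 m and z of each of wedge, wedge_tip in the frame of tray below 0.008 m); the robot touches nothing.
It fails at once if the cover tips more than 2.3 degrees from level with the extractor (angle between the z axis of cover and the z axis of extractor, either way round above 0.04 rad).
It fails at once if the wedge is forced: more than 28 N between it and the cover or the extractor (contact force between wedge and cover above 28 N or contact force between wedge and extractor above 28 N).
It fails at once if the robot itself touches the cover (contact force between any of the fingers, the arm and cover above 0.5 N).
It fails at once if the wedge is dropped or thrown into the tray: faster than 0.5 m/s close above the tray (linear speed of wedge above 0.5 m/s and horizontal distance between wedge and tray below 0.12 m and height (world z) of wedge below 0.04 m).
It fails at once if the swatches, the polish bottle or the drill are moved by more than 12 mm (distance of any of swatches, polish, drill from where it was at the start of the episode above 0.012 m).
It also fails if it takes over 72 s, if anything falls off the work surface, if the arm or the gripper's body presses on something with over 40 N, if the wrist force passes 120 N, or if a joint passes its speed limit or range.

## Working session

There is one attempt and no reset: what is moved stays moved. The work goes in short steps, Python scripts to look and compute and a tool call to move; the robot and the scene stay as the last step left them, time stands still between calls to the robot, and variables do not carry over. Pictures are saved under pics/ and viewed, at most 10 in all, crops included, and the job is handed in when it is done.

Besides the shell and the picture viewer there is one more tool, called after "Call:" by a JSON object that holds its "api" and its "payload". drive_tool: Moves the arm, as the interface text tells. Its arguments: {"type":"object","properties":{"rows":{"type":"array"},"force":{"type":"number"}},"required":["rows"]}

```bash
mkdir -p pics; python3 - <<'E'
from rig import manip, eyes, job
import cv2,numpy as np
for n in("scene","top"):
    im=eyes.get_image(n); cv2.imwrite(f"pics/{n}0.png",im[:,:,::-1])
    c=eyes.get_calibration(n); print(n,np.round(c["camera_matrix"],1).tolist(),np.round(c["view"],4).tolist(),[k for k in c])
print(manip.get_state())
E
```

```text
scene [[480.5, 0.0, 325.6], [0.0, 480.5, 200.0], [0.0, 0.0, 1.0]] [[-0.0793, 0.9968, -0.0035, -0.0581], [-0.7963, -0.0612, 0.6018, 0.3477], [0.5997, 0.0505, 0.7986, -1.6108], [0.0, 0.0, 0.0, 1.0]] ['camera_matrix', 'view']
top [[412.3, 0.0, 323.6], [0.0, 412.3, 194.8], [0.0, 0.0, 1.0]] [[0.0126, -0.9998, 0.0174, 0.0568], [0.9859, 0.0154, 0.1669, -0.4762], [-0.1671, 0.015, 0.9858, -1.3115], [0.0, 0.0, 0.0, 1.0]] ['camera_matrix', 'view']
{'clock': 0.1, 'qpos': array([-1.34101326e+00,  2.76528743e-01,  1.50600876e+00, -8.77409327e-06,
        1.36071059e+00, -1.20991684e-01]), 'qd': array([ 0.00142589, -0.00114034, -0.00318616, -0.00057123, -0.00024246,
        0.00093414]), 'effort': array([ 1.63416553e-03, -4.17699158e+01, -2.46404886e+01, -2.65561039e-04,
        5.84548776e-03,  4.78108646e-07]), 'position': array([ 0.19747618, -0.53953863,  0.24152703]), 'ee_rot': array([-8.26264159e-04,  9.84658523e-01,  1.74490426e-01, -4.92857751e-05]), 'contact_force': array([-0.24608084, -1.0644892 , -0.29767822]), 'moment': array([0.03923734, 0.00849872, 0.00990352]), 'gripper_force': 0.0, 'width': 0.08559279678041216}
```

View pics/scene0.png

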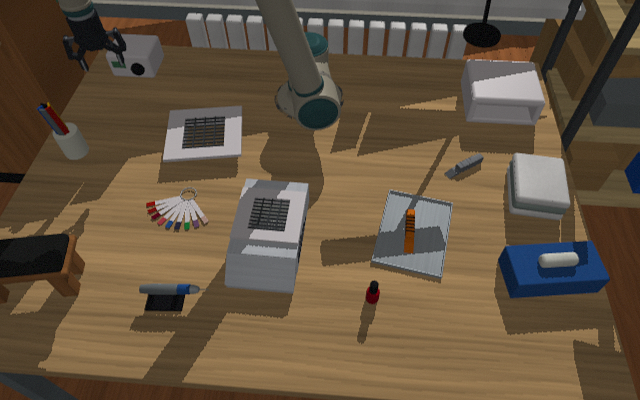

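View pics/top0.png

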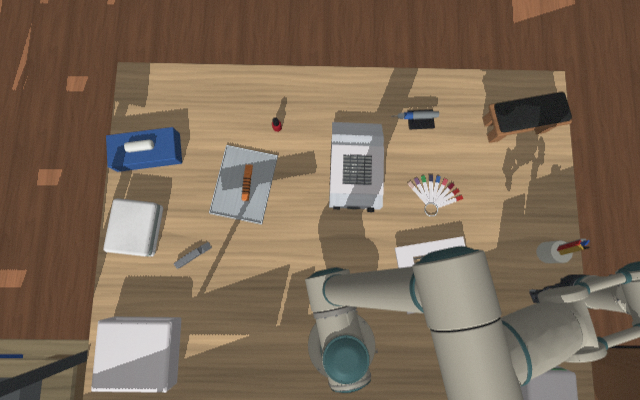

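The top view has image up as world +x and image left as +y. The tray with the wedge (247,183) is on the extractor's left, and the extractor's cover (357,170) has its nose towards +x. The swatches (432,193), drill (420,118) and polish (277,124) stand around it. Next I'll look at crops.

```bash
cat > h.py <<'E'
from rig import manip, eyes, job
import cv2,numpy as np
def ray(n,uv):
    c=eyes.get_calibration(n);K=c["camera_matrix"];V=np.array(c["view"]);R,t=V[:3,:3],V[:3,3]
    d=np.linalg.inv(K)@np.array([uv[0],uv[1],1.0]); d=np.array([d[0],-d[1],-d[2]])
    return -R.T@t, R.T@d
def plane(n,uv,z):
    o,d=ray(n,uv); return o+d*(z-o[2])/d[2]
def tri(uvs,uvt):
    A=[];b=[]
    for n,uv in(("scene",uvs),("top",uvt)):
        o,d=ray(n,uv);d=d/np.linalg.norm(d);P=np.eye(3)-np.outer(d,d);A.append(P);b.append(P@o)
    return np.linalg.lstsq(np.vstack(A),np.hstack(b),rcond=None)[0]
def proj(n,p):
    c=eyes.get_calibration(n);V=np.array(c["view"]);q=V[:3,:3]@p+V[:3,3];q=np.array([q[0],-q[1],-q[2]]);u=c["camera_matrix"]@q;return u[:2]/u[2]
E
python3 - <<'E'
from h import *
T=cv2.imread("pics/top0.png");S=cv2.imread("pics/scene0.png")
for n,im in(("top",T),("scene",S)):
    h=cv2.cvtColor(im,cv2.COLOR_BGR2HSV);m=cv2.inRange(h,(5,170,110),(18,255,255))
    x0,x1,y0,y1=(210,280,140,225) if n=="top" else (370,455,190,280)
    k=np.zeros_like(m);k[y0:y1,x0:x1]=m[y0:y1,x0:x1]
    p=np.argwhere(k)[:,::-1].astype(np.float32);r=cv2.minAreaRect(p);print(n,len(p),r,np.round(cv2.boxPoints(r),1).tolist())
a=cv2.resize(T[110:225,205:390],None,fx=4,fy=4,interpolation=cv2.INTER_CUBIC);cv2.imwrite("pics/tc.png",a)
b=cv2.resize(S[170:300,215:460],None,fx=3.2,fy=3.2,interpolation=cv2.INTER_CUBIC);cv2.imwrite("pics/sc.png",b)
E
```

```text
top 104 ((246.84156799316406, 182.53939819335938), (6.07507848739624, 33.58486557006836), 6.581944942474365) [[241.89999389648438, 198.89999389648438], [245.6999969482422, 165.5], [251.8000030517578, 166.1999969482422], [247.89999389648438, 199.60000610351562]]
scene 51 ((409.0842590332031, 230.399169921875), (8.094059944152832, 42.94056701660156), 3.012787342071533) [[403.8999938964844, 251.60000610351562], [406.20001220703125, 208.6999969482422], [414.29998779296875, 209.1999969482422], [412.0, 252.10000610351562]]
```

View pics/tc.png

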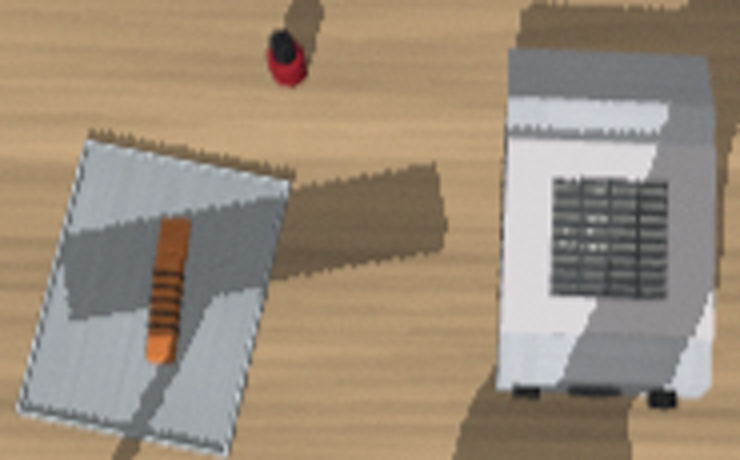

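View pics/sc.png

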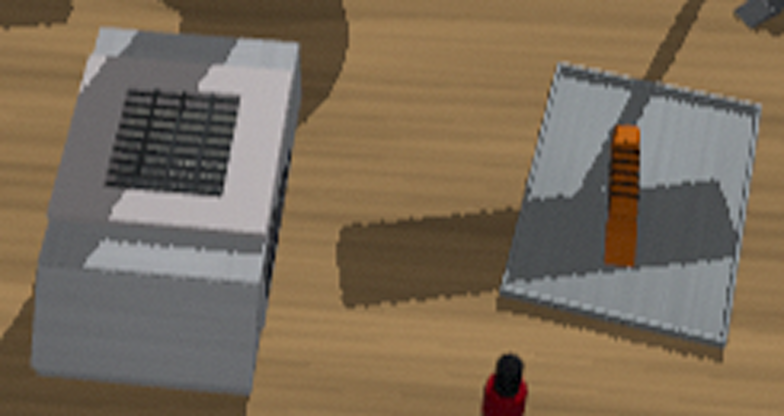

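```bash
python3 - <<'E'
from h import *
t=lambda x,y:np.array([(x+.5)/4-.5+205,(y+.5)/4-.5+110])
s=lambda x,y:np.array([(x+.5)/3.2-.5+215,(y+.5)/3.2-.5+170])
P={}
for k,a,b in[("g--",(127,90),(666,297)),("g-+",(240,96),(550,295)),("g++",(221,196),(552,178)),("g+-",(106,186),(667,180)),
 ("c++",(266,235),(508,137)),("n++",(258,280),(508,98)),
 ("tray-x-y",(560,64),(228,454)),("tray-x+y",(760,105),(19,410)),("tray+x-y",(503,287),(290,182)),("tray+x+y",(724,342),(88,138)),
 ("wtip",(619,264),(175,217)),("wtail",(628,127),(160,362)),("ribs",(624,180),(167,300))]:
    P[k]=tri(s(*a),t(*b));print(k,np.round(P[k],4))
print("grille c",np.mean([P[k] for k in P if k[0]=='g'],axis=0))
print("tray c",np.mean([P[k] for k in P if k[:4]=='tray'],axis=0))
for z in(.09,):
  for k,b in[("c++",(508,137)),("c+-",(715,142)),("c-+",(503,330)),("c--",(713,335))]: print(k,np.round(plane("top",t(*b),z),4))
for k,b in[("tip",(175,217)),("tail",(160,362))]: print(k,np.round(plane("top",t(*b),.028 if k=="tail" else .006),4))
for k,a in[("c++",(266,235)),("c-+",(299,44)),("c+-",(50,214)),("c--",(100,28))]: print("S",k,np.round(plane("scene",s(*a),.09),4))
m=P
E
```

```text
g-- [ 0.5043 -0.086   0.0903]
g-+ [0.5042 0.006  0.0915]
g++ [0.6001 0.0041 0.0908]
g+- [ 0.5992 -0.0865  0.0929]
c++ [0.633  0.0412 0.0918]
n++ [0.6681 0.0401 0.0849]
tray-x-y [0.3829 0.2691 0.0049]
tray-x+y [0.4168 0.4423 0.0072]
tray+x-y [0.6153 0.2242 0.0079]
tray+x+y [0.651  0.3968 0.008 ]
wtip [0.5841 0.3192 0.0037]
wtail [0.4572 0.3258 0.018 ]
ribs [0.51   0.3221 0.0154]
grille c [ 0.55198342 -0.04056752  0.09138998]
tray c [0.5164963  0.33309801 0.00697838]
c++ [0.6337 0.0405 0.09  ]
c+- [ 0.6325 -0.1266  0.09  ]
c-+ [0.4758 0.043  0.09  ]
c-- [ 0.4744 -0.1232  0.09  ]
tip [0.5835 0.3194 0.006 ]
tail [0.4556 0.3227 0.028 ]
S c++ [0.6319 0.0416 0.09  ]
S c-+ [0.446  0.0477 0.09  ]
S c+- [ 0.6259 -0.1244  0.09  ]
S c-- [ 0.4416 -0.1193  0.09  ]
```

Call:
{"api": "drive_tool", "payload": {"rows": [[[0, 0, 0.183], [1.94, 5.75, 0], 8.5], [[0, 0, 0.183], [1.94, 5.75, 0], 8.5], [[0, 0, 0.183], [1.94, 5.75, 0], 8.5], [[0, 0, 0.183], [1.94, 5.75, 0], 8.5], [[0, 0, 0.183], [1.94, 5.75, 0], 8.5], [[0, 0, 0.183], [1.94, 5.75, 0], 8.5], [[0, 0, 0.183], [1.94, 5.75, 0], 8.5], [[0, 0, 0.183], [1.94, 5.75, 0], 8.5]], "force": 90}}

```text
clock: 1.1
position: [0.3529, -0.0781, 0.2423]
ee_rot: [0.0, 0.614, 0.79, 0.0]
contact_force: [0.4, 0.2, -0.2]
width: 0.0848
gripper_force: 0.0
```

Call:
{"api": "drive_tool", "payload": {"rows": [[[0, 0, 0.183], [1.94, 5.75, 0], 8.5], [[0, 0, 0.183], [1.94, 5.75, 0], 8.5], [[0, 0, 0.183], [1.94, 5.75, 0], 8.5], [[0, 0, 0.183], [1.94, 5.75, 0], 8.5], [[0, 0, 0.183], [1.94, 5.75, 0], 8.5], [[0, 0, 0.183], [1.94, 5.75, 0], 7], [[0, 0, 0.183], [1.94, 5.75, 0], 6], [[0, 0, 0], [0, 0, 0], 5]]}}

```text
clock: 2.1
position: [0.4893, 0.3262, 0.2409]
ee_rot: [-0.0, 0.021, 1.0, 0.0]
contact_force: [-0.1, -1.1, -0.7]
width: 0.0504
gripper_force: 0.0
```

Call:
{"api": "drive_tool", "payload": {"rows": [[[0, 0, 0], [0, 0, -5], 5], [[0, 0, 0], [0, 0, -5], 5], [[0, 0, 0], [0, 0, -5], 5], [[0, 0, 0], [0, 0, -3.5], 5], [[0, 0, 0], [0, 0, 0], 5]]}}

```text
clock: 2.72
position: [0.4859, 0.3203, 0.0546]
ee_rot: [-0.003, 0.024, 1.0, -0.002]
contact_force: [0.1, -0.3, 0.2]
width: 0.0501
gripper_force: 0.0
```

```bash
python3 - <<'E'
from h import *
for n,(x0,x1,y0,y1) in(("top",(200,300,130,230)),("scene",(350,470,130,270))):
    im=eyes.get_image(n)[:,:,::-1]; globals()[n]=cv2.resize(im[y0:y1,x0:x1],(400,400*(y1-y0)//(x1-x0)),interpolation=cv2.INTER_CUBIC)
H=max(top.shape[0],scene.shape[0]);o=np.zeros((H,800,3),np.uint8);o[:top.shape[0],:400]=top;o[:scene.shape[0],400:]=scene
cv2.imwrite("pics/gr.png",o);s=manip.get_state();print(s["position"],s["qpos"],s["contact_force"])
E
```

```text
[0.48904336 0.32215574 0.0581562 ] [ 4.63762259e-01  4.47727817e-01  1.73964191e+00 -9.93970896e-05
  9.53514036e-01 -1.06028974e+00] [-0.34527483  0.3600558   0.32886947]
```

View pics/gr.png

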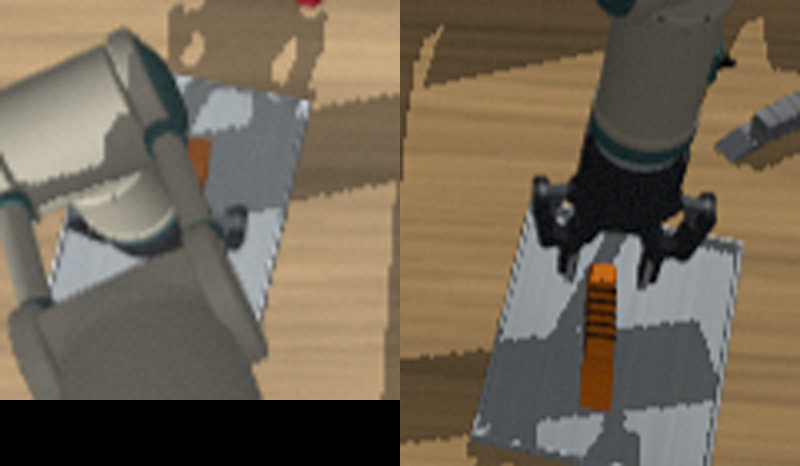

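The crop shows the orange handle (600,300) centred between the open fingers. I'll descend and grip.

Call:
{"api": "drive_tool", "payload": {"rows": [[[0, 0, 0], [0, 0, -2.5], 5], [[0, 0, 0], [0, 0, -1.2], 5], [[0, 0, 0], [0, 0, -0.3], 5], [[0, 0, 0], [0, 0, 0], 5]]}}

```text
clock: 3.32
position: [0.4891, 0.3227, 0.0181]
ee_rot: [0.001, 0.023, 1.0, 0.0]
contact_force: [0.0, -1.2, 0.7]
width: 0.0498
gripper_force: 0.0
```

Call:
{"api": "drive_tool", "payload": {"rows": [[[0, 0, 0], [0, 0, 0], 2], [[0, 0, 0], [0, 0, 0], 1.5], [[0, 0, 0], [0, 0, 0], 1.5], [[0, 0, 0], [0, 0, 0], 1.5]]}}

```text
clock: 3.82
position: [0.4892, 0.3228, 0.0183]
ee_rot: [0.001, 0.023, 1.0, 0.0]
contact_force: [-1.0, -0.1, 7.0]
width: 0.0201
gripper_force: 89.7
```

Call:
{"api": "drive_tool", "payload": {"rows": [[[0, 0, 0], [0, 0, 2], 1.5], [[0, 0, 0], [0, 0, 5], 1.5], [[0, 0, 0], [0, 0, 5], 1.5], [[0, 0, 0], [0, 0, 2], 1.5], [[0, 0, -0.171], [-0.4, -2.2, 0], 1.5], [[0, 0, -0.171], [-0.4, -2.2, 0], 1.5], [[0, 0, -0.171], [-0.4, -2.2, 0], 1.5], [[0, 0, -0.171], [-0.4, -2.2, 0], 1.5]]}}

```text
clock: 4.82
position: [0.472, 0.2337, 0.157]
ee_rot: [-0.0, 0.359, 0.933, -0.0]
contact_force: [-1.1, 0.0, -1.3]
width: 0.0203
gripper_force: 88.7
```

Call:
{"api": "drive_tool", "payload": {"rows": [[[0, 0, -0.171], [-0.4, -2.2, 0], 1.5], [[0, 0, -0.171], [-0.4, -2.2, 0], 1.5], [[0, 0, -0.171], [-0.4, -2.2, 0], 1.5], [[0, 0, -0.171], [-0.4, -2.2, 0], 1.5], [[0, 0, -0.171], [-0.4, -2.2, 0], 1.5], [[0, 0, 0], [0, 0, -2], 1.5], [[0, 0, 0], [0, 0, 0], 1.5], [[0, 0, 0], [0, 0, 0], 1.5]]}}

```text
clock: 5.82
position: [0.4528, 0.1247, 0.1376]
ee_rot: [0.0, 0.712, 0.702, 0.0]
contact_force: [-0.3, 0.1, -1.6]
width: 0.0203
gripper_force: 88.7
```

```bash
python3 - <<'E'
from h import *
for n,(x0,x1,y0,y1) in(("top",(240,400,100,230)),("scene",(220,420,110,280))):
    im=eyes.get_image(n)[:,:,::-1]; globals()[n]=cv2.resize(im[y0:y1,x0:x1],(400,400*(y1-y0)//(x1-x0)),interpolation=cv2.INTER_CUBIC)
H=max(top.shape[0],scene.shape[0]);o=np.zeros((H,800,3),np.uint8);o[:top.shape[0],:400]=top;o[:scene.shape[0],400:]=scene
cv2.imwrite("pics/l1.png",o);s=manip.get_state();print(s["position"],s["ee_rot"],s["qpos"],s["contact_force"])
E
```

```text
[0.45308817 0.12477745 0.13787978] [3.73212144e-04 7.11860867e-01 7.02320256e-01 4.75098582e-04] [ 1.20523358e-01  2.06372421e-01  1.88474046e+00 -1.07821471e-05
  1.04927150e+00  1.34021291e-01] [ 0.51833116  0.19733398 -0.76801015]
```

View pics/l1.png

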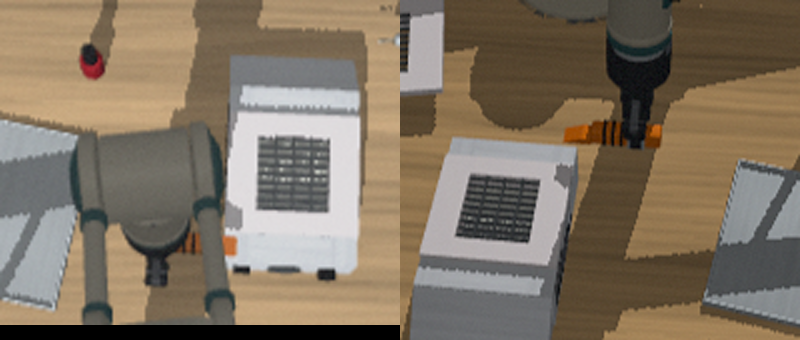

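The crop shows the wedge level with its tip over the strip behind the cover: top view (236,245), scene view (565,138). I'll lower it to touch the case top there.

```bash
python3 -c "
from h import *
print(tri((302.5,179),(334.4,198)))"
```

```text
[0.45291876 0.03288917 0.11540365]
```

Call:
{"api": "drive_tool", "payload": {"rows": [[[0, 0, 0], [0, 0, -2], 1.5], [[0, 0, 0], [0, 0, -1.4], 1.5], [[0, 0, 0], [0, 0, 0], 1.5], [[0, 0, 0], [0, 0, 0], 1.5], [[0, 0, 0], [0, 0, 0], 1.5]]}}

```text
clock: 6.55
position: [0.4531, 0.1246, 0.1039]
ee_rot: [0.0, 0.712, 0.702, 0.001]
contact_force: [0.0, 0.5, -0.5]
width: 0.0201
gripper_force: 88.8
```

Call:
{"api": "drive_tool", "payload": {"rows": [[[0, 0, 0], [0, 0, -0.15], 1.5], [[0, 0, 0], [0, 0, -0.15], 1.5], [[0, 0, 0], [0, 0, 0], 1.5]]}}

```text
clock: 6.92
position: [0.4525, 0.1245, 0.1002]
ee_rot: [-0.0, 0.712, 0.702, -0.0]
contact_force: [1.1, 0.4, -0.3]
width: 0.0202
gripper_force: 88.8
```

Call:
{"api": "drive_tool", "payload": {"rows": [[[0, 0, 0], [0, 0, -0.1], 1.5], [[0, 0, 0], [0, 0, 0], 1.5]]}}

```text
clock: 7.18
position: [0.4527, 0.1245, 0.0995]
ee_rot: [0.0, 0.712, 0.702, 0.0]
contact_force: [-0.7, -0.4, 1.0]
width: 0.0201
gripper_force: 89.0
```

Call:
{"api": "drive_tool", "payload": {"rows": [[[0, 0, 0], [0, 0, -0.05], 1.5], [[0, 0, 0], [0, 0, 0], 1.5]]}}

```text
clock: 7.42
position: [0.4527, 0.1246, 0.0991]
ee_rot: [0.0, 0.712, 0.702, 0.0]
contact_force: [-0.5, 1.3, 3.5]
width: 0.0202
gripper_force: 89.3
```

Call:
{"api": "drive_tool", "payload": {"rows": [[[0, 0, 0], [0, 0, -0.05], 1.5], [[0, 0, 0], [0, 0, 0], 1.5]]}}

```text
clock: 7.68
position: [0.4527, 0.1246, 0.0988]
ee_rot: [0.0, 0.712, 0.702, 0.0]
contact_force: [-1.3, 2.4, 6.0]
width: 0.0202
gripper_force: 89.6
```

Call:
{"api": "drive_tool", "payload": {"rows": [[[0, 0, 0], [0, 0, -0.05], 1.5], [[0, 0, 0], [0, 0, 0], 1.5]]}}

```text
clock: 7.92
position: [0.4528, 0.1246, 0.0985]
ee_rot: [0.0, 0.712, 0.702, 0.0]
contact_force: [-2.4, 2.1, 7.4]
width: 0.02
gripper_force: 89.9
```

Call:
{"api": "drive_tool", "payload": {"rows": [[[0, 0, 0], [0, 0, 0.6], 1.5], [[0, 0, 0], [0, 2.2, 0], 1.5], [[0, 0, 0], [5, 0, 0], 1.5], [[0, 0, 0], [5, 0, 0], 1.5], [[0, 0, 0], [0, 0, -0.38], 1.5], [[0, 0, 0], [0, 0, 0], 1.5], [[0, 0, 0], [0, 0, 0], 1.5], [[0, 0, 0], [0, 0, 0], 1.5]]}}

```text
clock: 8.93
position: [0.5517, 0.1465, 0.1002]
ee_rot: [-0.0, 0.712, 0.702, -0.0]
contact_force: [-0.5, -0.9, -1.0]
width: 0.02
gripper_force: 88.8
```

Call:
{"api": "drive_tool", "payload": {"rows": [[[0, 0, 0], [0, -0.3, 0], 1.5], [[0, 0, 0], [0, -0.2, 0], 1.5], [[0, 0, 0], [0, 0, 0], 1.5]]}}

```text
clock: 9.3
position: [0.5526, 0.1413, 0.1001]
ee_rot: [0.0, 0.712, 0.702, 0.0]
contact_force: [0.1, -0.8, -0.2]
width: 0.0202
gripper_force: 88.8
```

Call:
{"api": "drive_tool", "payload": {"rows": [[[0, 0, 0], [0, -0.2, 0], 1.5], [[0, 0, 0], [0, -0.1, 0], 1.5], [[0, 0, 0], [0, 0, 0], 1.5]]}}

```text
clock: 9.68
position: [0.5526, 0.1384, 0.1]
ee_rot: [0.0, 0.712, 0.702, 0.0]
contact_force: [0.2, -0.5, -1.8]
width: 0.02
gripper_force: 88.8
```

Call:
{"api": "drive_tool", "payload": {"rows": [[[0, 0, 0], [0, -0.2, 0], 1.5], [[0, 0, 0], [0, 0, 0], 1.5]]}}

```text
clock: 9.93
position: [0.5526, 0.1363, 0.1]
ee_rot: [0.0, 0.712, 0.702, 0.0]
contact_force: [0.1, -0.9, -0.3]
width: 0.02
gripper_force: 88.8
```

Call:
{"api": "drive_tool", "payload": {"rows": [[[0, 0, 0], [0, -0.2, 0], 1.5], [[0, 0, 0], [0, 0, 0], 1.5]]}}

```text
clock: 10.18
position: [0.5526, 0.1344, 0.0999]
ee_rot: [-0.0, 0.712, 0.702, 0.0]
contact_force: [-0.6, -0.6, -0.8]
width: 0.0198
gripper_force: 88.8
```

Call:
{"api": "drive_tool", "payload": {"rows": [[[0, 0, 0], [0, -0.2, 0], 1.5], [[0, 0, 0], [0, 0, 0], 1.5]]}}

```text
clock: 10.42
position: [0.5526, 0.1331, 0.1]
ee_rot: [-0.0, 0.712, 0.702, 0.0]
contact_force: [-0.7, 2.5, -0.9]
width: 0.0202
gripper_force: 88.8
```

Call:
{"api": "drive_tool", "payload": {"rows": [[[0, 0, 0], [0, -0.15, 0], 1.5], [[0, 0, 0], [0, 0, 0], 1.5]]}}

```text
clock: 10.68
position: [0.5527, 0.1321, 0.1002]
ee_rot: [-0.001, 0.712, 0.702, 0.001]
contact_force: [0.8, 5.2, -1.2]
width: 0.0204
gripper_force: 88.8
```

Call:
{"api": "drive_tool", "payload": {"rows": [[[0, 0, 0], [0, -0.1, 0], 1.5], [[0, 0, 0], [0, 0, 0], 1.5]]}}

```text
clock: 10.92
position: [0.5527, 0.1315, 0.1002]
ee_rot: [-0.001, 0.712, 0.702, 0.001]
contact_force: [-0.3, 6.8, -0.7]
width: 0.0203
gripper_force: 88.8
```

Call:
{"api": "drive_tool", "payload": {"rows": [[[0, 0, 0], [0, -0.2, 0], 1.5], [[0, 0, 0], [0, 0, 0], 1.5]]}}

```text
clock: 11.18
position: [0.5528, 0.1295, 0.1002]
ee_rot: [-0.001, 0.712, 0.702, 0.001]
contact_force: [-0.8, 6.8, -1.5]
width: 0.0202
gripper_force: 88.8
```

Call:
{"api": "drive_tool", "payload": {"rows": [[[0, 0, 0], [0, -0.15, 0], 1.5], [[0, 0, 0], [0, -0.15, 0], 1.5], [[0, 0, 0], [0, 0, 0], 1.5]]}}

```text
clock: 11.55
position: [0.5528, 0.1265, 0.1002]
ee_rot: [-0.001, 0.712, 0.702, 0.001]
contact_force: [0.1, 6.3, -1.1]
width: 0.0202
gripper_force: 88.8
```

Call:
{"api": "drive_tool", "payload": {"rows": [[[0, 0, 0], [0, -0.15, 0], 1.5], [[0, 0, 0], [0, -0.15, 0], 1.5], [[0, 0, 0], [0, 0, 0], 1.5]]}}

```text
clock: 11.92
position: [0.5528, 0.1235, 0.1001]
ee_rot: [-0.001, 0.712, 0.702, 0.001]
contact_force: [-0.7, 6.9, -1.5]
width: 0.0201
gripper_force: 88.8
```

Call:
{"api": "drive_tool", "payload": {"rows": [[[0, 0, 0], [0, 1.5, 0], 1.5], [[0, 0, 0], [0, 2.15, 0.03], 1.5], [[0, 0, 0], [0, 0, 6], 1.5], [[0, 0, -0.1813], [0, -2.27, 0], 1.5], [[0, 0, -0.1813], [0, -2.27, 0], 1.5], [[0, 0, -0.1813], [0, -2.27, 0], 1.5], [[0, 0, -0.1813], [0, -2.27, 0], 1.5], [[0, 0, -0.1813], [0, -2.27, 0], 1.5]]}}

```text
clock: 12.92
position: [0.5527, 0.0452, 0.1604]
ee_rot: [0.0, 0.948, 0.317, -0.0]
contact_force: [-0.7, -0.3, -1.2]
width: 0.0202
gripper_force: 88.7
```

Call:
{"api": "drive_tool", "payload": {"rows": [[[0, 0, -0.1813], [0, -2.27, 0], 1.5], [[0, 0, -0.1813], [0, -2.27, 0], 1.5], [[0, 0, -0.1813], [0, -2.27, 0], 1.5], [[0, 0, -0.1813], [0, -2.27, 0], 1.5], [[0, 0, -0.1813], [0, -2.27, 0], 1.5], [[0, 0, -0.1813], [0, -2.27, 0], 1.5], [[0, 0, -0.1813], [0, -2.27, 0], 1.5], [[0, 0, -0.1813], [0, -2.27, 0], 1.5]]}}

```text
clock: 13.92
position: [0.553, -0.1365, 0.1603]
ee_rot: [0.0, 0.92, -0.392, -0.0]
contact_force: [0.0, -0.1, -0.7]
width: 0.0203
gripper_force: 88.7
```

Call:
{"api": "drive_tool", "payload": {"rows": [[[0, 0, -0.1813], [0, -2.27, 0], 1.5], [[0, 0, -0.1813], [0, -2.27, 0], 1.5], [[0, 0, -0.1813], [0.25, -2.27, 0], 1.5], [[0, 0, -0.1813], [0.25, -2.27, 0], 1.5], [[0, 0, 0], [0, 0, -2], 1.5], [[0, 0, 0], [0, 0, 0], 1.5], [[0, 0, 0], [0, 0, 0], 1.5]]}}

```text
clock: 14.8
position: [0.5581, -0.2268, 0.1407]
ee_rot: [0.0, 0.723, -0.69, 0.0]
contact_force: [-0.4, 0.2, -0.4]
width: 0.0201
gripper_force: 88.8
```

```bash
python3 - <<'E'
from h import *
for n,(x0,x1,y0,y1) in(("top",(300,460,100,230)),("scene",(140,340,130,300))):
    im=eyes.get_image(n)[:,:,::-1]; globals()[n]=cv2.resize(im[y0:y1,x0:x1],(400,400*(y1-y0)//(x1-x0)),interpolation=cv2.INTER_CUBIC)
H=max(top.shape[0],scene.shape[0]);o=np.zeros((H,800,3),np.uint8);o[:top.shape[0],:400]=top;o[:scene.shape[0],400:]=scene
cv2.imwrite("pics/r1.png",o);s=manip.get_state();print(s["position"],s["ee_rot"],s["qpos"],s["contact_force"])
E
```

```text
[ 0.55822025 -0.22707926  0.14112325] [-8.36153834e-05  7.23318402e-01 -6.90514369e-01  6.22587915e-04] [-5.01669448e-01  3.86582093e-01  1.60018632e+00 -1.74095675e-04
  1.15357801e+00  2.59359757e+00] [ 0.09692527 -0.20871002 -0.47078429]
```

View pics/r1.png

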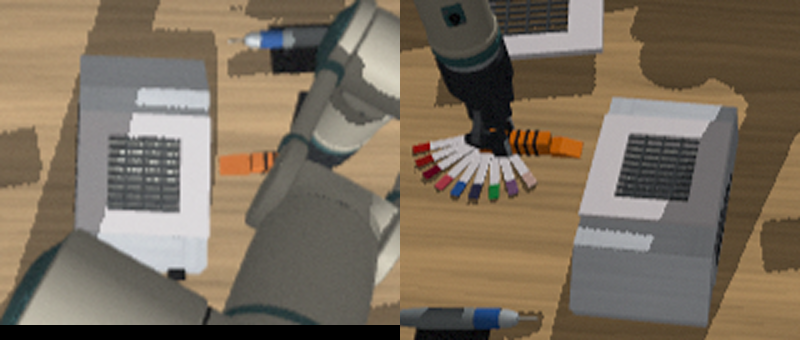

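The wedge is right of the extractor pointing +y, with its tip at top (222,165) and scene (580,148). I'll drop to seam height and press in.

Call:
{"api": "drive_tool", "payload": {"rows": [[[0, 0, 0], [0, 0, -3.3], 1.5], [[0, 0, 0], [0, 0, -0.73], 1.5], [[0, 0, 0], [0, 0, 0], 1.5], [[0, 0, 0], [0, 0, 0], 1.5], [[0, 0, 0], [0, 0.3, 0], 1.5], [[0, 0, 0], [0, 0.2, 0], 1.5], [[0, 0, 0], [0, 0, 0], 1.5]]}}

```text
clock: 15.78
position: [0.5577, -0.2222, 0.1003]
ee_rot: [-0.0, 0.723, -0.691, 0.0]
contact_force: [0.1, 0.5, -1.6]
width: 0.0201
gripper_force: 88.8
```

Call:
{"api": "drive_tool", "payload": {"rows": [[[0, 0, 0], [0, 0.15, 0], 1.5], [[0, 0, 0], [0, 0.15, 0], 1.5], [[0, 0, 0], [0, 0, 0], 1.5]]}}

```text
clock: 16.15
position: [0.5575, -0.2193, 0.0999]
ee_rot: [0.0, 0.723, -0.691, -0.0]
contact_force: [0.4, -0.4, -1.1]
width: 0.02
gripper_force: 88.8
```

Call:
{"api": "drive_tool", "payload": {"rows": [[[0, 0, 0], [0, 0.15, 0], 1.5], [[0, 0, 0], [0, 0.1, 0], 1.5], [[0, 0, 0], [0, 0, 0], 1.5]]}}

```text
clock: 16.52
position: [0.5577, -0.2175, 0.1001]
ee_rot: [0.0, 0.723, -0.691, 0.0]
contact_force: [-0.1, -3.0, -2.3]
width: 0.0203
gripper_force: 88.8
```

Call:
{"api": "drive_tool", "payload": {"rows": [[[0, 0, 0], [0, 0.2, 0], 1.5], [[0, 0, 0], [0, 0, 0], 1.5]]}}

```text
clock: 16.77
position: [0.5579, -0.2156, 0.1002]
ee_rot: [0.0, 0.723, -0.691, 0.001]
contact_force: [-0.5, -4.9, -0.7]
width: 0.0201
gripper_force: 88.8
```

Call:
{"api": "drive_tool", "payload": {"rows": [[[0, 0, 0], [0, 0.2, 0], 1.5], [[0, 0, 0], [0, 0, 0], 1.5]]}}

```text
clock: 17.02
position: [0.5578, -0.2131, 0.1001]
ee_rot: [0.0, 0.723, -0.691, 0.0]
contact_force: [0.5, -4.8, -0.7]
width: 0.02
gripper_force: 88.8
```

Call:
{"api": "drive_tool", "payload": {"rows": [[[0, 0, 0], [0, 0.15, 0], 1.5], [[0, 0, 0], [0, 0.15, 0], 1.5], [[0, 0, 0], [0, 0.15, 0], 1.5], [[0, 0, 0], [0, 0.15, 0], 1.5], [[0, 0, 0], [0, 0, 0], 1.5]]}}

```text
clock: 17.65
position: [0.5575, -0.2065, 0.0999]
ee_rot: [-0.0, 0.723, -0.691, -0.0]
contact_force: [1.9, -4.2, -2.8]
width: 0.0201
gripper_force: 88.7
```

Call:
{"api": "drive_tool", "payload": {"rows": [[[0, 0, 0], [0, 0.15, 0], 1.5], [[0, 0, 0], [0, 0.15, 0], 1.5], [[0, 0, 0], [0, 0.15, 0], 1.5], [[0, 0, 0], [0, 0.1, 0], 1.5], [[0, 0, 0], [0, 0, 0], 1.5]]}}

```text
clock: 18.27
position: [0.5575, -0.2011, 0.1]
ee_rot: [-0.0, 0.723, -0.691, -0.0]
contact_force: [0.4, -4.3, -2.2]
width: 0.0202
gripper_force: 88.7
```

Call:
{"api": "drive_tool", "payload": {"rows": [[[0, 0, 0], [0, -1.35, 0], 1.5], [[0, 0, 0], [0, -1.35, 0], 1.5], [[0, 0, 0], [0, 0, 6.05], 1.5], [[0, 0, 0.1813], [-0.25, 2.27, 0], 1.5], [[0, 0, 0.1813], [-0.25, 2.27, 0], 1.5], [[0, 0, 0.1813], [0, 2.27, 0], 1.5], [[0, 0, 0.1813], [0, 2.27, 0], 1.5], [[0, 0, 0.1813], [0, 2.27, 0], 1.5]]}}

```text
clock: 19.27
position: [0.5526, -0.1145, 0.1606]
ee_rot: [-0.001, 0.953, -0.302, -0.0]
contact_force: [0.2, 1.1, -0.6]
width: 0.0201
gripper_force: 88.9
```

Call:
{"api": "drive_tool", "payload": {"rows": [[[0, 0, 0.1813], [0, 2.27, 0], 1.5], [[0, 0, 0.1813], [0, 2.27, 0], 1.5], [[0, 0, 0.1813], [0, 2.27, 0], 1.5], [[0, 0, 0.1813], [0, 2.27, 0], 1.5], [[0, 0, 0.1813], [0, 2.27, 0], 1.5], [[0, 0, 0.1813], [0, 2.27, 0], 1.5], [[0, 0, 0.1813], [0, 2.27, 0], 1.5], [[0, 0, 0.1813], [0, 2.27, 0], 1.5]]}}

```text
clock: 20.27
position: [0.5527, 0.0672, 0.1606]
ee_rot: [-0.001, 0.914, 0.406, 0.0]
contact_force: [0.2, -0.5, 0.0]
width: 0.0202
gripper_force: 88.9
```

Call:
{"api": "drive_tool", "payload": {"rows": [[[0, 0, 0.1813], [0, 2.27, 0], 1.5], [[0, 0, 0.1813], [0, 2.27, 0], 1.5], [[0, 0, 0.1813], [0, 2.27, 0], 1.5], [[0, 0, 0.1813], [0, 2.27, 0], 1.5], [[0, 0, 0], [0, 0, -3], 1.5], [[0, 0, 0], [0, 0, -3], 1.5], [[0, 0, 0], [0, 0, 0], 1.5], [[0, 0, 0], [0, 0, 0], 1.5]]}}

```text
clock: 21.28
position: [0.5535, 0.1574, 0.1014]
ee_rot: [0.0, 0.712, 0.702, 0.001]
contact_force: [0.4, -1.0, -1.7]
width: 0.0204
gripper_force: 88.8
```

```bash
python3 - <<'E'
from h import *
im=eyes.get_image("scene")[:,:,::-1];cv2.imwrite("pics/s2.png",im)
cv2.imwrite("pics/l2.png",cv2.resize(im[160:310,210:370],None,fx=3.75,fy=3.75,interpolation=cv2.INTER_CUBIC))
s=manip.get_state();print(s["position"],s["ee_rot"],s["contact_force"])
E
```

```text
[0.55378792 0.15743438 0.10185262] [5.95385860e-04 7.12251619e-01 7.01923144e-01 1.08459777e-03] [-0.1400273   0.46715116 -0.16778825]
```

View pics/l2.png

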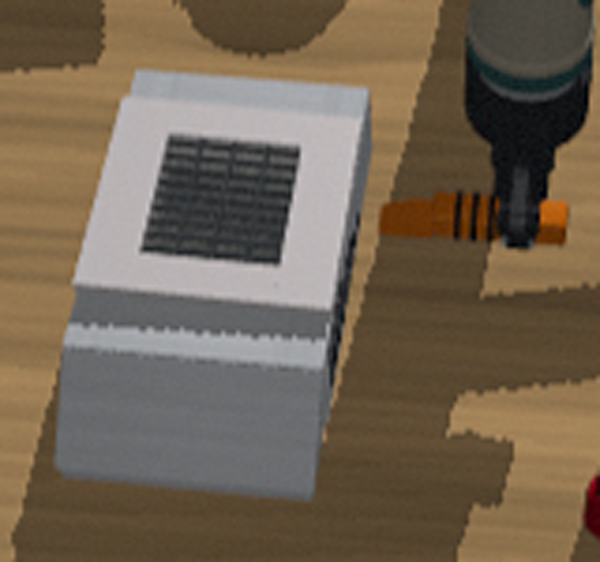

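The cover looks raised on the right, and the wedge tip at (382,220) faces its left edge. I'll make the second insertion on the left.

Call:
{"api": "drive_tool", "payload": {"rows": [[[0, 0, 0], [0, -1.2, 0], 1.5], [[0, 0, 0], [0, -1, 0], 1.5], [[0, 0, 0], [0, 0, 0], 1.5], [[0, 0, 0], [0, -0.2, 0], 1.5], [[0, 0, 0], [0, -0.2, 0], 1.5], [[0, 0, 0], [0, 0, 0], 1.5]]}}

```text
clock: 22.08
position: [0.5526, 0.1315, 0.1005]
ee_rot: [-0.0, 0.712, 0.702, -0.0]
contact_force: [0.0, -0.4, -0.7]
width: 0.0203
gripper_force: 88.8
```

Call:
{"api": "drive_tool", "payload": {"rows": [[[0, 0, 0], [0, -0.2, 0], 1.5], [[0, 0, 0], [0, -0.2, 0], 1.5], [[0, 0, 0], [0, 0, 0], 1.5]]}}

```text
clock: 22.45
position: [0.5524, 0.1279, 0.1003]
ee_rot: [-0.0, 0.712, 0.702, 0.0]
contact_force: [0.4, 1.8, -2.7]
width: 0.0202
gripper_force: 88.6
```

Call:
{"api": "drive_tool", "payload": {"rows": [[[0, 0, 0], [0, -0.15, 0], 1.5], [[0, 0, 0], [0, -0.15, 0], 1.5], [[0, 0, 0], [0, -0.15, 0], 1.5], [[0, 0, 0], [0, -0.15, 0], 1.5], [[0, 0, 0], [0, 0, 0], 1.5]]}}

```text
clock: 23.08
position: [0.5525, 0.1212, 0.1004]
ee_rot: [0.0, 0.712, 0.702, -0.0]
contact_force: [0.5, 3.7, -4.6]
width: 0.0201
gripper_force: 88.5
```

Call:
{"api": "drive_tool", "payload": {"rows": [[[0, 0, 0], [0, -0.15, 0], 1.5], [[0, 0, 0], [0, -0.15, 0], 1.5], [[0, 0, 0], [0, -0.15, 0], 1.5], [[0, 0, 0], [0, -0.15, 0], 1.5], [[0, 0, 0], [0, 0, 0], 1.5]]}}

```text
clock: 23.7
position: [0.5525, 0.1152, 0.1004]
ee_rot: [0.0, 0.712, 0.702, -0.0]
contact_force: [-0.3, 2.2, -5.6]
width: 0.0202
gripper_force: 88.4
```

Call:
{"api": "drive_tool", "payload": {"rows": [[[0, 0, 0], [0, -0.15, 0], 1.5], [[0, 0, 0], [0, -0.15, 0], 1.5], [[0, 0, 0], [0, -0.15, 0], 1.5], [[0, 0, 0], [0, -0.15, 0], 1.5], [[0, 0, 0], [0, 0, 0], 1.5]]}}

```text
clock: 24.32
position: [0.5525, 0.1087, 0.1004]
ee_rot: [0.0, 0.712, 0.702, -0.001]
contact_force: [-0.3, 1.0, -6.2]
width: 0.0202
gripper_force: 88.2
```

Call:
{"api": "drive_tool", "payload": {"rows": [[[0, 0, 0], [0, 1.8, 0], 1.5], [[0, 0, 0], [0, 3.05, 0], 1.5], [[0, 0, 0], [0, 0, 6], 1.5], [[0, 0, -0.1813], [0, -2.27, 0], 1.5], [[0, 0, -0.1813], [0, -2.27, 0], 1.5], [[0, 0, -0.1813], [0, -2.27, 0], 1.5], [[0, 0, -0.1813], [0, -2.27, 0], 1.5], [[0, 0, -0.1813], [0, -2.27, 0], 1.5]]}}

```text
clock: 25.32
position: [0.5533, 0.044, 0.1616]
ee_rot: [0.001, 0.948, 0.317, 0.001]
contact_force: [0.6, -0.6, -1.1]
width: 0.0202
gripper_force: 88.8
```

Call:
{"api": "drive_tool", "payload": {"rows": [[[0, 0, -0.1813], [0, -2.27, 0], 1.5], [[0, 0, -0.1813], [0, -2.27, 0], 1.5], [[0, 0, -0.1813], [0, -2.27, 0], 1.5], [[0, 0, -0.1813], [0, -2.27, 0], 1.5], [[0, 0, -0.1813], [0, -2.27, 0], 1.5], [[0, 0, -0.1813], [0, -2.27, 0], 1.5], [[0, 0, -0.1813], [0, -2.27, 0], 1.5], [[0, 0, -0.1813], [0, -2.27, 0], 1.5]]}}

```text
clock: 26.32
position: [0.5534, -0.1378, 0.1616]
ee_rot: [0.001, 0.92, -0.392, 0.001]
contact_force: [0.2, 0.7, -1.7]
width: 0.0204
gripper_force: 88.8
```

Call:
{"api": "drive_tool", "payload": {"rows": [[[0, 0, -0.1813], [0, -2.27, 0], 1.5], [[0, 0, -0.1813], [0, -2.27, 0], 1.5], [[0, 0, -0.1813], [0.25, -2.27, 0], 1.5], [[0, 0, -0.1813], [0.25, -2.27, 0], 1.5], [[0, 0, 0], [0, 0, -4], 1.5], [[0, 0, 0], [0, 0, -2], 1.5], [[0, 0, 0], [0, 0, 0], 1.5], [[0, 0, 0], [0, 0, 0], 1.5]]}}

```text
clock: 27.32
position: [0.5588, -0.2282, 0.1019]
ee_rot: [-0.0, 0.723, -0.691, 0.001]
contact_force: [-0.2, -0.4, -0.1]
width: 0.02
gripper_force: 88.9
```

Call:
{"api": "drive_tool", "payload": {"rows": [[[0, 0, 0], [0, 0.5, 0], 1.5], [[0, 0, 0], [0, 0.5, 0], 1.5], [[0, 0, 0], [0, 0.3, 0], 1.5], [[0, 0, 0], [0, 0.2, 0], 1.5], [[0, 0, 0], [0, 0.2, 0], 1.5], [[0, 0, 0], [0, 0, 0], 1.5]]}}

```text
clock: 28.08
position: [0.5576, -0.2108, 0.1005]
ee_rot: [0.0, 0.723, -0.691, -0.0]
contact_force: [0.3, -0.7, -0.9]
width: 0.02
gripper_force: 88.9
```

Call:
{"api": "drive_tool", "payload": {"rows": [[[0, 0, 0], [0, 0.2, 0], 1.5], [[0, 0, 0], [0, 0.2, 0], 1.5], [[0, 0, 0], [0, 0.2, 0], 1.5], [[0, 0, 0], [0, 0.15, 0], 1.5], [[0, 0, 0], [0, 0, 0], 1.5]]}}

```text
clock: 28.7
position: [0.5576, -0.2038, 0.1004]
ee_rot: [0.0, 0.723, -0.691, 0.0]
contact_force: [-0.2, -3.6, -4.2]
width: 0.0202
gripper_force: 88.5
```

Call:
{"api": "drive_tool", "payload": {"rows": [[[0, 0, 0], [0, 0.15, 0], 1.5], [[0, 0, 0], [0, 0.15, 0], 1.5], [[0, 0, 0], [0, 0.15, 0], 1.5], [[0, 0, 0], [0, 0.15, 0], 1.5], [[0, 0, 0], [0, 0, 0], 1.5]]}}

```text
clock: 29.32
position: [0.5575, -0.197, 0.1004]
ee_rot: [-0.0, 0.723, -0.691, -0.0]
contact_force: [-0.6, -2.8, -5.8]
width: 0.0205
gripper_force: 88.4
```

Call:
{"api": "drive_tool", "payload": {"rows": [[[0, 0, 0], [0, 0.15, 0], 1.5], [[0, 0, 0], [0, 0.15, 0], 1.5], [[0, 0, 0], [0, 0.15, 0], 1.5], [[0, 0, 0], [0, 0.1, 0], 1.5], [[0, 0, 0], [0, 0, 0], 1.5]]}}

```text
clock: 29.95
position: [0.5574, -0.1914, 0.1004]
ee_rot: [-0.0, 0.723, -0.691, -0.0]
contact_force: [-0.2, -1.0, -6.2]
width: 0.0201
gripper_force: 88.2
```

Call:
{"api": "drive_tool", "payload": {"rows": [[[0, 0, 0], [0, -1.5, 0], 1.5], [[0, 0, 0], [0, -2.5, 0], 1.5], [[0, 0, 0], [0, 0, 6], 1.5], [[0, 0, 0.1848], [-0.28, 2.22, 0], 1.5], [[0, 0, 0.1848], [-0.28, 2.22, 0], 1.5], [[0, 0, 0.1848], [-0.28, 2.22, 0], 1.5], [[0, 0, 0.1848], [-0.28, 2.22, 0], 1.5], [[0, 0, 0.1848], [-0.28, 2.22, 0], 1.5]]}}

```text
clock: 30.95
position: [0.5443, -0.1222, 0.1613]
ee_rot: [0.0, 0.956, -0.294, 0.001]
contact_force: [0.3, -0.2, 0.2]
width: 0.0202
gripper_force: 89.0
```

Call:
{"api": "drive_tool", "payload": {"rows": [[[0, 0, 0.1848], [-0.28, 2.22, 0], 1.5], [[0, 0, 0.1848], [-0.28, 2.22, 0], 1.5], [[0, 0, 0.1848], [-0.28, 2.22, 0], 1.5], [[0, 0, 0.1848], [-0.28, 2.22, 0], 1.5], [[0, 0, 0.1848], [-0.28, 2.22, 0], 1.5], [[0, 0, 0.1848], [-0.28, 2.22, 0], 1.5], [[0, 0, 0.1848], [-0.28, 2.22, 0], 1.5], [[0, 0, 0.1848], [-0.28, 2.22, 0], 1.5]]}}

```text
clock: 31.95
position: [0.5225, 0.0559, 0.1614]
ee_rot: [0.0, 0.904, 0.427, 0.001]
contact_force: [-0.1, -0.2, -1.2]
width: 0.0202
gripper_force: 89.0
```

Call:
{"api": "drive_tool", "payload": {"rows": [[[0, 0, 0.1848], [-0.28, 2.22, 0], 1.5], [[0, 0, 0.1848], [-0.28, 2.22, 0], 1.5], [[0, 0, 0.1848], [-0.28, 2.22, 0], 1.5], [[0, 0, 0.1848], [-0.28, 2.22, 0], 1.5], [[0, 0, 0.1848], [-0.28, 2.22, 0], 1.5], [[0, 0, 0.1848], [-0.28, 2.22, 0], 1.5], [[0, 0, 0.1848], [-0.28, 2.22, 0], 1.5], [[0, 0, 0.1848], [-0.28, 2.22, 0], 1.5]]}}

```text
clock: 32.95
position: [0.5005, 0.234, 0.1613]
ee_rot: [0.001, 0.381, 0.925, 0.001]
contact_force: [0.4, 0.3, -0.7]
width: 0.02
gripper_force: 89.0
```

Call:
{"api": "drive_tool", "payload": {"rows": [[[0, 0, 0.1848], [-0.28, 2.22, 0], 1.5], [[0, 0, 0.1848], [-0.28, 2.22, 0], 1.5], [[0, 0, 0.1848], [-0.28, 2.22, 0], 1.5], [[0, 0, 0.1848], [-0.28, 2.22, 0], 1.5], [[0, 0, 0], [0, 0, 0], 1.5], [[0, 0, 0], [0, 0, 0], 1.5]]}}

```text
clock: 33.7
position: [0.4885, 0.322, 0.1608]
ee_rot: [0.0, 0.025, 1.0, -0.0]
contact_force: [0.1, 0.0, -0.4]
width: 0.02
gripper_force: 88.9
```

```bash
python3 - <<'E'
from h import *
ims={n:eyes.get_image(n)[:,:,::-1] for n in("top","scene")}
for n in ims: cv2.imwrite(f"pics/{n}3.png",ims[n])
o=[cv2.resize(im[y:y+150,x:x+200],None,fx=2,fy=2,interpolation=cv2.INTER_CUBIC) for im,x,y in((ims["top"],250,90),(ims["scene"],180,160))]
cv2.imwrite("pics/f1.png",np.hstack(o))
# vertical lift of the grille's left/right half and rest: template shift in the scene view vs the first picture
g0=cv2.cvtColor(cv2.imread("pics/scene0.png"),cv2.COLOR_BGR2GRAY);g1=cv2.cvtColor(ims["scene"],cv2.COLOR_BGR2GRAY)
C=np.array([.552,-.0405,.0865])
for k,dy in(("left",.025),("right",-.025)):
    u=proj("scene",C+[0,dy,0]); 
    best=[]
    x,y=int(u[0])-9,int(u[1])-18; t=g0[y:y+36,x:x+18]
    t4=cv2.resize(t,None,fx=8,fy=8,interpolation=cv2.INTER_CUBIC);s4=cv2.resize(g1[y-8:y+44,x-5:x+23],None,fx=8,fy=8,interpolation=cv2.INTER_CUBIC)
    r=cv2.matchTemplate(s4,t4,cv2.TM_CCOEFF_NORMED);_,v,_,l=cv2.minMaxLoc(r)
    d=(proj("scene",C+[0,dy,.01])-proj("scene",C+[0,dy,0]))
    print(k,v,l[0]/8-5,l[1]/8-8,"px per 10mm",d)
s=manip.get_state();print(s["position"],s["ee_rot"],s["contact_force"])
E
```

```text
left 0.9197330474853516 -0.125 -2.125 px per 10mm [-0.32384029 -2.30046777]
right 0.8391981720924377 0.0 -2.0 px per 10mm [-0.45315518 -2.30388072]
[0.48817125 0.32195941 0.16066421] [ 7.35799171e-05  2.46794247e-02  9.99695405e-01 -1.35904329e-04] [ 0.28240869  0.60345759 -0.90156588]
```

View pics/f1.png

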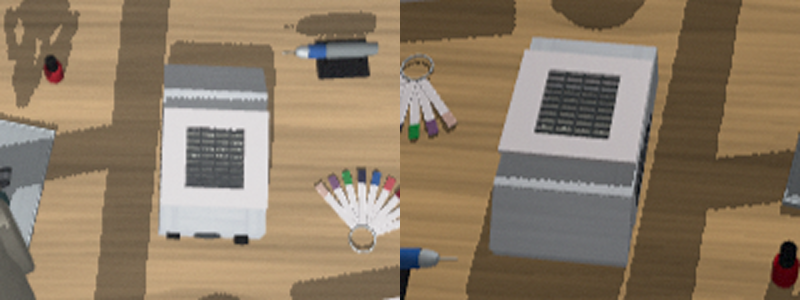

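The cover sits about 9 mm higher than at the start, by the same amount on both sides, and is centred at (215,158). The neighbouring things are undisturbed. Now I'll lay the wedge down.

Call:
{"api": "drive_tool", "payload": {"rows": [[[0, 0, 0], [0, 0, -4], 1.5], [[0, 0, 0], [0, 0, -4], 1.5], [[0, 0, 0], [0, 0, -3], 1.5], [[0, 0, 0], [0, 0, -2], 1.5], [[0, 0, 0], [0, 0, -0.8], 1.5], [[0, 0, 0], [0, 0, -0.2], 1.5], [[0, 0, 0], [0, 0, 0], 1.5], [[0, 0, 0], [0, 0, 0], 1.5]]}}

```text
clock: 34.8
position: [0.4882, 0.3234, 0.0215]
ee_rot: [0.001, 0.024, 1.0, 0.0]
contact_force: [-0.5, -0.0, -0.2]
width: 0.0204
gripper_force: 88.9
```

Call:
{"api": "drive_tool", "payload": {"rows": [[[0, 0, 0], [0, 0, -0.1], 1.5], [[0, 0, 0], [0, 0, -0.1], 1.5], [[0, 0, 0], [0, 0, 0], 1.5], [[0, 0, 0], [0, 0, 0], 1.5]]}}

```text
clock: 35.3
position: [0.4876, 0.3231, 0.0185]
ee_rot: [-0.0, 0.023, 1.0, 0.0]
contact_force: [-0.0, 0.6, -0.8]
width: 0.0202
gripper_force: 88.9
```

Call:
{"api": "drive_tool", "payload": {"rows": [[[0, 0, 0], [0, 0, -0.08], 1.5], [[0, 0, 0], [0, 0, 0], 1.5], [[0, 0, 0], [0, 0, 0], 1.5]]}}

```text
clock: 35.67
position: [0.4877, 0.3231, 0.0184]
ee_rot: [0.0, 0.023, 1.0, 0.0]
contact_force: [-1.0, -0.3, 5.2]
width: 0.0198
gripper_force: 89.8
```

Contact is felt, so I'll release slowly and back off.

Call:
{"api": "drive_tool", "payload": {"rows": [[[0, 0, 0], [0, 0, 0], 2.4], [[0, 0, 0], [0, 0, 0], 3.2], [[0, 0, 0], [0, 0, 0], 4.5], [[0, 0, 0], [0, 0, 0], 5], [[0, 0, 0], [0, 0, 1.5], 5], [[0, 0, 0], [0, 0, 4], 5], [[0, 0, 0], [0, 0, 5], 5], [[0, 0, 0], [0, 0, 5], 5]]}}

```text
clock: 36.67
position: [0.4876, 0.3231, 0.1753]
ee_rot: [0.0, 0.023, 1.0, 0.0]
contact_force: [1.5, 0.5, 0.3]
width: 0.0498
gripper_force: 0.0
```

Call:
{"api": "drive_tool", "payload": {"rows": [[[0, 0, 0], [-4, 0, 0], 5], [[0, 0, 0], [-4, 0, 0], 5], [[0, 0, 0], [-3, 0, 0], 5], [[0, 0, 0], [0, 0, 0], 5], [[0, 0, 0], [0, 0, 0], 5]]}}

```text
clock: 37.3
position: [0.3788, 0.3235, 0.1737]
ee_rot: [0.001, 0.023, 1.0, 0.001]
contact_force: [-0.3, 0.8, 0.2]
width: 0.0498
gripper_force: 0.0
```

```bash
python3 - <<'E'
from h import *
im=eyes.get_image("scene")[:,:,::-1]
cv2.imwrite("pics/f2.png",cv2.resize(im[120:310,200:470],None,fx=2.9,fy=2.9,interpolation=cv2.INTER_CUBIC))
E
```

```text
(no output)
```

View pics/f2.png

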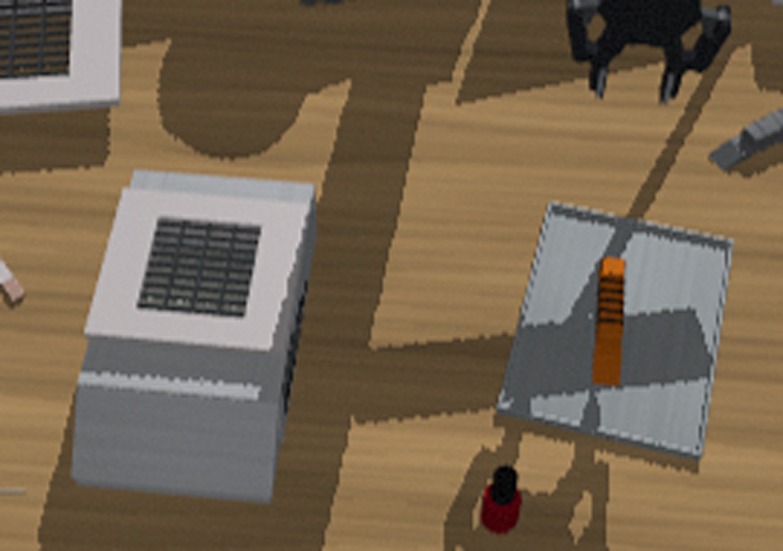

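The wedge lies flat in the tray (610,320), the gripper is clear, and the cover stands raised and level (200,265).

```bash
python3 -c "
from rig import job
print(job.sign_off())"
```

```text
the job is handed in; nothing more can be done
None
```

The job is handed in: both edges of the cover were lifted to a gap of about 10–11 mm (estimated from the camera image) and look level, and the wedge lies released in the tray; sign-off returned no verdict.

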